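# Wedge a steel strip fast in the filing fixture

### The arm

A 6-joint arm with a two-finger parallel gripper is mounted at the origin on a cart in front of the work surface, level with it; the furniture and walls round the work are solid. World frame = base frame: x ahead of the robot, y to its left, z up, the work surface at z = 0. Lengths are in m, angles in rad, forces in N, time in s.
With the tool pointing down it reaches from about 0.275 to 0.825 m from the base axis. Payload 4.9 kg.
Tool frame: the origin (TCP) lies between the finger pads; the fingertips stand 14 mm ahead of it and the grasp point (between the pads) lies 5 mm behind it (nose_length is the distance from the TCP to the fingertips, in m); z points along the fingers, y is the line along which they close (so a half turn about z gives the same grasp; the last joint's range is limited). The gripper opens to 85 mm and grips with 20 to 120 N. Pads are 22 mm wide; open, the fingers measure 114 mm over their backs; the gripper's body (76 mm by 85 mm) begins 54 mm behind the grasp point. The pads swing forward as they close: fully open they stand 13 mm farther back than shut.
Start: joints at [0.975, 0.326, -0.193, 1.052, 0, 1.437], TCP at [0.245, 0.492, 0.245] pointing down, gripper open.
Joint ranges: [-2.65, 2.65], [-0.97, 1.79], [-1.3, 1.35], [-1.93, 2.1], [-1.47, 1.37], [-3.14, 3.14]. Speed limits (rad/s): [2.57, 2.57, 3.14, 3.14, 3.14, 3.14].

### API

Orientations are given as a unit quaternion [w, x, y, z].
In Python, from plant import get_state, read_camera, camera_info, sign_off, spot_in, nose_length gives the robot as it stands. The module is installed in compiled form; this text tells all that it offers.
- The arm moves only by the tool drive_tool, never from a script. Its argument "commands" is one flat list of numbers, 6 for each row, row after row: the shift along the tool's x, y, z in m, then the turn, a rotation vector about the tool's x, y, z in degrees. A call has 1 to 20 rows; each row shifts and turns the commanded pose from where the row before left it, along the tool's axes as they then stand; what a row does not reach is not made up. A row lasts 1/10 s, in which the tool goes at most 50 mm and 8.59 degrees, less where a joint would pass 70% of its speed; a pose out of reach is approached as far as the arm can. A call is refused whole if a number of a shift passes 0.05 or a number of a turn 8.59, either way. A call with a gripper value outside its range is refused whole. "fingers" is the opening, from 0 (shut) to 1 (fully open), set as the call begins (left out, the last holds). The fingers move at their own pace and stop on an object; "force" is the grip in N (left out, the last holds). Time passes only in rows, so rows that do not move let the fingers close. It gives the time, the measured TCP pose, the force, the opening and the grip force at its end, in the units of the state.
- get_state(): the state, without advancing time (a new reading comes with each control period).
- read_camera(name): name is "scene" or "side" or "wrist"; returns the picture (384x512x3 uint8, red, green, blue); there is no depth.
- camera_info(name): a dict with "mtx" (3x3 intrinsics, pixels), "k1" (the pictures are not rectified: a ray, as slopes to the right and down, at radius r is drawn at 1 + k1 r^2 times it, then the intrinsics apply), "R" (3x3) and "t" (3): a world point X has camera coordinates R X + t; the wrist camera has in their place "mount" (4x4, takes a point from camera to tool coordinates, whose origin is the TCP and whose axes are the flange's). Camera axes: x right, y down, z forward; pixel columns grow to the right and rows downward; lengths in m; the calibration is good to about 2 mm. A picture is of the moment at which its call begins: read the wrist's pose just before it. camera_info takes no time and is no camera call.
- sign_off(): hands the job in; it is judged then, once.
Trained networks look in the newest picture that a camera, given by its name, has taken for a name from the list of things; names that differ only in an ending like _2 or _b are one class to them, and where a whole thing is asked for, a point or a joint stands for the part that bears it (a point fixed in the world has none). Each returns a list of dicts, best first, with "confidence" (0 to 1); they miss things now and then, are a little off and sometimes report something else, mostly with a low value. They report only what shows in the picture. A call takes as long as a camera call. They do not tell look-alikes from the thing itself.
- spot_in(camera, name): "box" ([centre column, centre row, width, height] in pixels, round what is visible of it).
The state is a dict: "t": time; "joint_pos": joint angles; "joint_velocities": joint speeds; "tau": joint torques, N m; "position": TCP position; "ee_rot": TCP orientation; "ft_force": force on the tool from outside, world axes, zero at the start; "wrist_torque": the same for the moment, N m; "finger_gap": finger opening in m; "grip_force": force on a finger pad.
Only numpy, scipy, OpenCV 4.12 (cv2) and the standard library are available. Lean on these libraries where they do the work, as an engineer would, in place of code of your own. Each camera call takes 0.05 s, during which the arm holds its last target. There are 200 camera calls.

### The job

Lay the steel strip flat on the raised seat of the filing fixture, lengthwise between the end stop and the sliding bar, and let go of it; then slide the orange thumb wedge along its ramp until the bar jams tight against the strip: feel for it and finish with a firm push of 16 to 20 N on the wedge, never more than 25 N. Leave the strip clamped and let go, and do not knock the file or the marker about.

Things in the scene. Friction and masses are not known exactly. Their poses are not given: they have to be found in the camera images.
- strip: Loose grey steel strip to be filed, a flat block 20 mm wide (its x), 100 mm long (its y), 8 mm thick, about 0.05 kg. Origin: centre of its underside. It starts flat on the bench, nearer the robot than the fixture. Grip it across its 20 mm width, at the middle.
- fixture: Aluminium filing fixture bolted to the bench: T-shaped plate 18 mm thick (72 mm wide in x along the seat, 150 mm at the +y end). y runs along the seat, x across it (world +x within 0.15 rad). Origin: on the bench under the middle of the seat. The strip goes with its origin at x = 0, y = 0, z = 28 mm, long side along y. In these notes x, y are in this frame, z is above the bench.
- seat (a point): Middle of the raised seat's top, x = 0, y = 0, z = 28 mm; the seat is 18 wide, 94 mm long, open at both sides. Beyond its -y end stands a dark steel end stop, 56 mm wide, top at z = 34 (bolts to 38) mm; its face lies anywhere from y = -59 to -54 mm, set anew each time and not measured. The strip thus has 8 to 13 mm of play in all, 4 mm or more at either end when centred.
- bar: Steel sliding bar, 38 wide, 34 long, top at z = 34 mm, captive between guides (x = +-16 to +-30, y = 61 to 85, top z = 37 mm). It slides only along the fixture's -y, to the strip, up to 22 mm, with 1 N friction. Its frame coincides with the fixture's when pushed back (start), its face then at y = +54 mm, and moves with the bar. Only the wedge holds it against the strip.
- ramp_top (a point): Point on top of the dark fixed ramp at the fixture's +y end, at x = 10, y = 125, z = 34 mm. The ramp block spans x = -58 to 86 mm, up to y = 138 mm; its slanted face carries the orange wedge, which lies between ramp and bar.
- tab (a point): Centre of the upright orange thumb tab on the wedge: 14 mm along the fixture's x, 16 mm along y, from z = 34 to z = 64 mm. It stands on the orange wedge (90 mm long, flat top at z = 34 mm). Push it on its -x side (towards +x). With the wedge fully back it is at x = -35, y = 102 mm.
- wedge (a joint): Travel of the wedge along the ramp in m: 0 fully back (starts at 0 to 4 mm), stroke 70 mm. It goes towards the fixture's +x, 1 mm to -y for every 4 mm of +x, and pushes the bar 1 mm per 4 mm. Loose it moves with 2 to 4 N; the play is used up at 32 to 54 mm, then the push rises steeply and it jams. Self-locking: stays where left. Clamp force is about 1.25 x (push - 2 N).
- filer: Bystander: half-round file, 291 mm long, 25 mm thick, orange handle, lying at the right. Origin: centre of its underside.
- marker: Bystander: blue marker pen, 118 mm long, 13 mm thick, lying behind the fixture. Origin: centre of its underside.
Things that resemble listed ones, but are neither listed nor needed, are in the scene too. Several things have the shape of the strip; the one meant has the colours described above.

How it is judged:
By the outcome, as a careful person would: the job done as asked, in the order asked, and still so for the second after the job is handed in, with the robot touching nothing.
It also fails if it takes over 58 s, if anything falls off the work surface, if the arm or the gripper's body presses on something with over 40 N, if the wrist force passes 120 N, or if a joint passes its speed limit or range.

## Working session

There is one attempt and no reset: what is moved stays moved. The work goes in short steps, Python scripts to look and compute and a tool call to move; the robot and the scene stay as the last step left them, time stands still between calls to the robot, and variables do not carry over. Pictures are saved under pics/ and viewed, at most 10 in all, crops included, and the job is handed in when it is done.

Besides the shell and the picture viewer there is one more tool, called after "Call:" as name(argument=value, ...) on one line, values as JSON. drive_tool: Moves the arm, as the interface text tells. Its arguments: {"type":"object","properties":{"commands":{"type":"array"},"fingers":{"type":"number"},"force":{"type":"number"}},"required":["commands"]}

```bash
mkdir -p pics
cat > h.py <<'E'
import numpy as np, cv2
from scipy.spatial.transform import Rotation as Ro
from plant import *
def cam(n,s=None):
    c=camera_info(n)
    if 'mount' in c:
        s=s or get_state(); M=np.array(c['mount']); w,x,y,z=s['ee_rot']
        T=np.eye(4);T[:3,:3]=Ro.from_quat([x,y,z,w]).as_matrix();T[:3,3]=s['position'];T=T@M
        R=T[:3,:3].T;t=-R@T[:3,3]
    else: R=np.array(c['R']);t=np.array(c['t'])
    return np.array(c['mtx']),c['k1'],R,t
def ray(C,u,v):
    K,k,R,t=C; p=np.linalg.inv(K)@[u,v,1]; d=p[:2]; q=d.copy()
    for _ in range(20): q=d/(1+k*(q@q))
    return -R.T@t, R.T@np.array([q[0],q[1],1])
def onz(C,u,v,z):
    o,d=ray(C,u,v); return o+d*(z-o[2])/d[2]
def proj(C,X):
    K,k,R,t=C; p=np.atleast_2d(X)@R.T+t; q=p[:,:2]/p[:,2:]; q=q*(1+k*(q**2).sum(1,keepdims=True)); return q@K[:2,:2].T+K[:2,2]
def snap(n,f=None):
    s=get_state(); im=read_camera(n)
    if f: cv2.imwrite('pics/'+f,im[:,:,::-1])
    return im,cam(n,s)
E
python3 - <<'E'
from h import *
s=get_state();print(s,nose_length)
a,_=snap('scene');b,_=snap('side')
cv2.imwrite('pics/a.png',cv2.resize(a,(800,600))[:,:,::-1]);cv2.imwrite('pics/b.png',cv2.resize(b,(800,600))[:,:,::-1])
for c in('scene','side'):
    C=cam(c);print(c,-C[2].T@C[3],C[2][2])
    for n in('strip','fixture','bar','tab','filer','marker'):
        print(n,[(np.round(d['box'],1),round(d['confidence'],2),onz(C,*d['box'][:2],.0).round(3)) for d in spot_in(c,n)])
E
```

```text
{'t': 0.0, 'joint_pos': array([ 9.74824304e-01,  3.26955878e-01, -1.93621388e-01,  1.05200004e+00,
       -3.76984554e-06,  1.43658761e+00]), 'joint_velocities': array([-0.00136838,  0.00011879,  0.0015939 , -0.00021283,  0.00038273,
        0.00137591]), 'tau': array([ 6.59701618e-04, -4.43400621e+01,  2.62441581e+01,  1.55834982e-02,
       -1.19744900e-04,  1.58772622e-07]), 'position': array([0.24470732, 0.49191673, 0.24448105]), 'ee_rot': array([-3.16174186e-04,  2.28835781e-01,  9.73464633e-01, -8.32471938e-04]), 'ft_force': array([-0.68399378,  0.31105383, -0.4935908 ]), 'wrist_torque': array([0.03386205, 0.02028944, 0.02597482]), 'grip_force': 0.0, 'finger_gap': 0.08515818433219376} 0.014
scene [0.47282071 0.14020978 0.78009906] [-0.03414387 -0.54204731 -0.83965404]
strip [(array([285.2, 193.8,  13.1,  32.9]), 0.69, array([ 0.376, -0.352,  0.   ])), (array([329.6, 192.4,  18.6,  27.4]), 0.53, array([ 0.259, -0.348,  0.   ]))]
fixture [(array([243.4, 242.4,  71.7,  83.9]), 0.87, array([ 0.49 , -0.221,  0.   ]))]
bar [(array([248. , 246.3,  14.6,  10.5]), 0.6, array([ 0.48, -0.
[... 312 characters left out ...]
), 0.8, array([ 0.257, -0.354,  0.   ])), (array([306.8, 203.6,  15.4,  41.6]), 0.77, array([ 0.374, -0.359,  0.   ]))]
fixture [(array([221.1, 241.1, 100.3, 101.8]), 0.67, array([ 0.5  , -0.203,  0.   ]))]
bar [(array([227. , 240.2,  22.6,  15.5]), 0.58, array([ 0.49 , -0.209,  0.   ]))]
tab [(array([232.6, 263.4,  45.1,  30.5]), 0.83, array([ 0.458, -0.167,  0.   ]))]
filer [(array([359.3, 174.4, 117.4,  45.1]), 0.97, array([ 0.293, -0.48 ,  0.   ])), (array([231.3, 263.2,  45.5,  30.7]), 0.4, array([ 0.46 , -0.167,  0.   ])), (array([228.6, 240.7,  21.3,  14.2]), 0.23, array([ 0.487, -0.21 ,  0.   ])), (array([220.6, 242.9,  95.4,  97.9]), 0.19, array([ 0.5  , -0.199,  0.   ]))]
marker []
```

View pics/a.png

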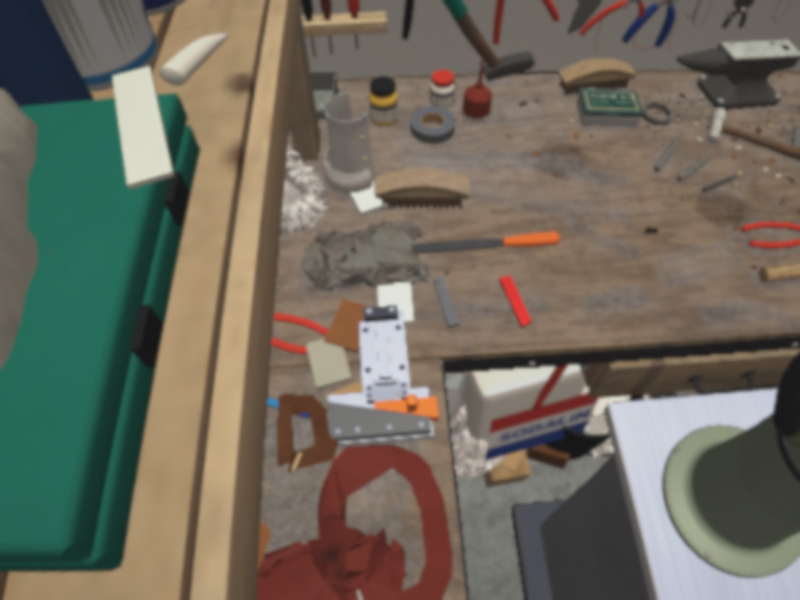

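View pics/b.png

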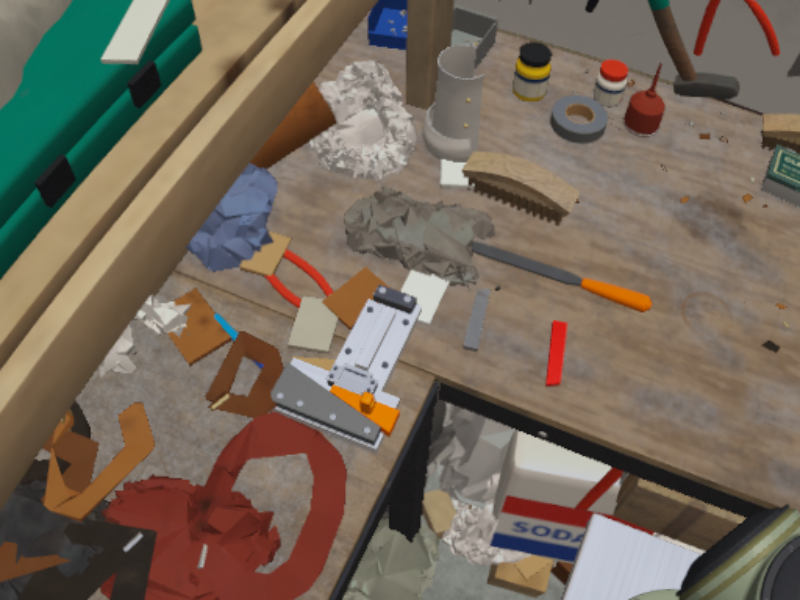

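The strip class has two candidates: the grey one at side px (307,204) and the red one at (358,225). Grey matches the description, and I will confirm it in an enlarged wrist crop. The fixture is at about (0.49,-0.21), with the orange tab on its near right side. I'm moving above the scene now.

Call:
drive_tool(commands=[0,0,0,0,0,8,0,0,0,0,0,8,0,0,0,0,0,8,0,0,0,0,0,8,0,0,0,0,0,8,0,0,0,0,0,8,0,0,0,0,0,8,0,0,0,0,0,7.6])

```text
t: 1.5
position: [0.245, 0.4924, 0.2453]
ee_rot: [-0.0, 0.709, 0.705, 0.0]
ft_force: [0.3, 0.1, 0.4]
finger_gap: 0.0855
grip_force: 0.0
```

Call:
drive_tool(commands=[-0.04,0.01,-0.005,0,0,0,-0.04,0.01,-0.005,0,0,0,-0.04,0.01,-0.005,0,0,0,-0.04,0.01,-0.005,0,0,0,-0.04,0.01,-0.005,0,0,0,-0.04,0.01,-0.005,0,0,0,-0.04,0.01,-0.005,0,0,0,-0.04,0.01,-0.005,0,0,0,-0.04,0.01,-0.005,0,0,0,-0.04,0.01,-0.005,0,0,0,-0.04,0.01,-0.005,0,0,0,-0.04,0.01,-0.005,0,0,0,-0.04,0.01,0,0,0,0,-0.04,0.01,0,0,0,0,-0.04,0.01,0,0,0,0,-0.04,0.01,0,0,0,0,-0.04,0.01,0,0,0,0,-0.04,0.01,0,0,0,0,0,0,0,0,0,0])

```text
t: 3.4
position: [0.4253, -0.2322, 0.3049]
ee_rot: [0.001, 0.709, 0.705, -0.0]
ft_force: [0.5, 0.3, 0.5]
finger_gap: 0.0854
grip_force: 0.0
```

Run:
```python
from h import *
s=get_state();print(s['t'],s['position'],s['ee_rot'],s['joint_pos'],s['ft_force']);print(camera_info('wrist'))
a,C=snap('wrist','w1.png')
cv2.imwrite('pics/w1b.png',cv2.resize(a,(800,600))[:,:,::-1])
for n in('strip','fixture','bar','tab','marker'):
        print(n,[(np.round(d['box'],1),round(d['confidence'],2),onz(C,*d['box'][:2],.0).round(3)) for d in spot_in('wrist',n)])
```

```text
3.4 [ 0.42533281 -0.2321976   0.30488302] [ 9.42059485e-04  7.09146431e-01  7.05060494e-01 -3.89663801e-04] [-6.51555430e-01  1.67898383e-01 -2.48180345e-01  1.15295729e+00
 -1.02887084e-03  9.25018389e-01] [0.45239013 0.30459185 0.4951784 ]
{'mtx': array([[323.77943245,   0.        , 252.25554666],
       [  0.        , 323.77943245, 196.29678049],
       [  0.        ,   0.        ,   1.        ]]), 'k1': 0.030613741012688784, 'mount': array([[-1.02637109e-03, -9.65507315e-01, -2.60373907e-01,
         6.59431126e-02],
       [ 9.99999388e-01, -1.09820920e-03,  1.30422234e-04,
         8.58347296e-04],
       [-4.11868640e-04, -2.60373614e-01,  9.65507852e-01,
        -1.28406201e-01],
       [ 0.00000000e+00,  0.00000000e+00,  0.00000000e+00,
         1.00000000e+00]])}
strip [(array([219.1, 243.4,  25.4,  69.7]), 0.82, array([ 0.378, -0.354,  0.   ])), (array([134.8, 226.9,  22.1,  42.4]), 0.66, array([ 0.26 , -0.327,  0.   ])), (array([309.2, 152.8, 131.7, 169.5]), 0.59, array([ 0.503, -0.224,  0.   ]))]
fixture [(array([308.8, 152.7, 136.7, 167.5]), 0.73, array([ 0.502, -0.224,  0.   ])), (array([298.6, 127.8,  28.2,  27.6]), 0.29, array([ 0.487, -0.191,  0.   ]))]
bar [(array([300. , 128. ,  27.6,  28.8]), 0.79, array([ 0.489, -0.192,  0.   ]))]
tab [(array([280.2, 101.8,  74.9,  30.1]), 0.63, array([ 0.463, -0.159,  0.   ])), (array([197.8, 318.7, 114.5,  14.4]), 0.34, array([ 0.341, -0.478,  0.   ]))]
marker [(array([443.8, 135.9,  55.5,  21.4]), 0.75, array([ 0.677, -0.204,  0.   ]))]
```

View pics/w1b.png

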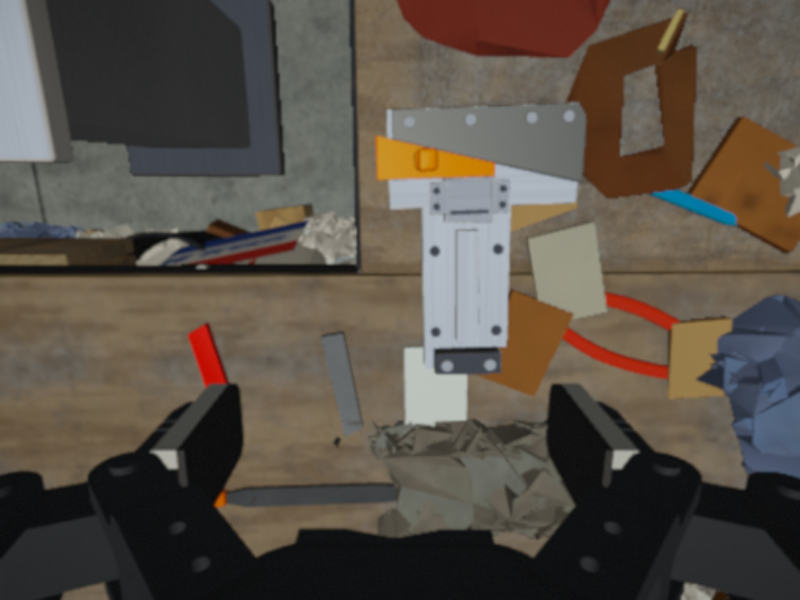

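The wrist picture (800 px scale) shows the grey strip at (342,382), the red look-alike at (208,355), and the fixture with its seat at (467,285). The end stop is at (467,360), and the orange wedge and tab at (427,160). Next is one enlarged crop to confirm the strip and pick out fixture features.

Run:
```python
import cv2
a=cv2.imread('pics/w1.png')[60:285,195:390]
cv2.imwrite('pics/c1.png',cv2.resize(a,None,fx=2.6,fy=2.6,interpolation=cv2.INTER_CUBIC))
```

```text
(no output)
```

View pics/c1.png

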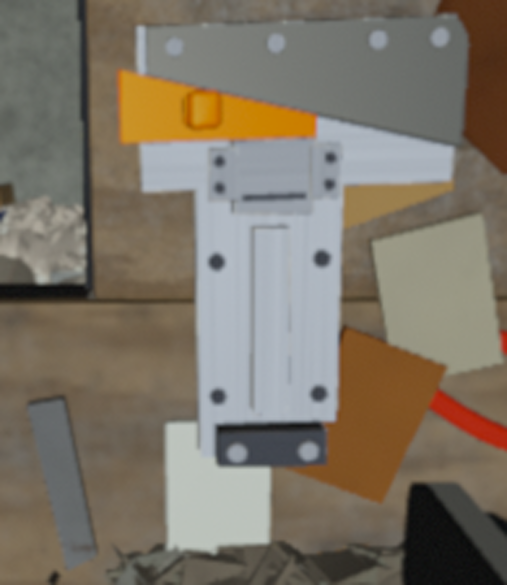

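The crop confirms the grey strip at crop px (62,480) and shows the fixture features clearly. I'll fit the fixture pose and the strip pose next.

```bash
cat > fit.py <<'E'
from h import *
from scipy.optimize import least_squares
import pickle
C=cam('wrist'); f=lambda u,v:(195+(u+.5)/2.6-.5, 60+(v+.5)/2.6-.5)
# (px, z, x or None, y or None)
P=[((208,148),37,-30,85),((341,142),37,30,85),((208,202),37,-30,61),((342,200),37,30,61),
((252,227),28,-9,47),((288,227),28,9,47),((253,410),28,-9,None),((290,383),28,9,None),
((343,250),18,36,None),((338,410),18,36,None),((196,210),18,-36,None),((199,400),18,-36,None),
((217,440),34,-28,None),((326,440),34,28,None),((469,60),34,86,None),((465,135),34,86,None),
((200,25),34,None,138),((400,17),34,None,138),((216,262),18,None,None)]
W=[(onz(C,*f(*p),z/1e3)[:2],x,y) for p,z,x,y in P]
def loc(q,w):
    c,s=np.cos(q[2]),np.sin(q[2]); d=w-q[:2]; return np.array([c*d[0]+s*d[1],-s*d[0]+c*d[1]])*1e3
def res(q):
    r=[]
    for w,x,y in W:
        l=loc(q,w)
        if x is not None:r.append(l[0]-x)
        if y is not None:r.append(l[1]-y)
    return r
o=least_squares(res,[.49,-.24,0],loss='soft_l1',f_scale=1.5); print(o.x,np.round(res(o.x),1))
q=o.x
for n,p,z in(('stop top edge',(271,427),34),('stop bottom',(271,465),34),('tab',(204,108),64),('bar face',(272,199),34),('bar lip',(272,213),34)):
    print(n,loc(q,onz(C,*f(*p),z/1e3)[:2]).round(1))
im=cv2.imread('pics/w1.png');m=cv2.inRange(cv2.cvtColor(im,cv2.COLOR_BGR2HSV),(90,0,70),(140,255,150))
x0,y0=200,205; sub=m[y0:285,x0:235]; n,l,st,ce=cv2.connectedComponentsWithStats(sub)
k=1+np.argmax(st[1:,4]);ys,xs=np.where(l==k)
w=np.array([onz(C,x+x0,y+y0,.008)[:2] for x,y in zip(xs,ys)],np.float32)*1e3
r=cv2.minAreaRect(w);print('strip',r,w.mean(0))
for p in((30,402),(65,398),(93,545),(68,560)):print(onz(C,*f(*p),.008)[:2])
E
python3 fit.py
```

```text
[ 0.48510408 -0.25379219  0.03100242] [-0.7  0.1 -0.2  0.7 -1.  -0.2  1.1 -1.3 -0.5  0.6 -1.3 -0.   0.   0.6
  0.5  0.3  0.3  0.2  0.1 -0.9  0.3  0.8 -0.1  0. ]
stop top edge [ -0.7 -52.2]
stop bottom [ -0.6 -72.7]
tab [-34.  102.1]
bar face [-0.9 61. ]
bar lip [-0.8 54.5]
strip ((378.3160705566406, -348.52935791015625), (18.29414939880371, 96.78318786621094), 10.5333890914917) [ 376.98343 -343.46783]
[ 0.36141509 -0.30125256]
[ 0.38006332 -0.29904268]
[ 0.39341124 -0.38498287]
[ 0.37927014 -0.39417661]
```

Call:
drive_tool(commands=[-0.0293,-0.0112,0.04,0,0,0,-0.0293,-0.0112,0.04,0,0,0,-0.0293,-0.0112,0.04,0,0,0,-0.0294,-0.0113,0.04,0,0,0,0,0,0.02,0,0,-5.4,0,0,0.02,0,0,-5.4,0,0,0,0,0,0,0,0,0,0,0,0], fingers=0.55, force=40)

```text
t: 4.5
position: [0.3803, -0.3424, 0.1085]
ee_rot: [-0.0, 0.638, 0.77, 0.0]
ft_force: [0.0, -0.2, -0.2]
finger_gap: 0.047
grip_force: 0.0
```

Run:
```python
from h import *
s=get_state();a,C=snap('wrist','w2.png')
w,x,y,z=s['ee_rot'];R=Ro.from_quat([x,y,z,w]).as_matrix();print(s['position'],R.round(4).tolist())
m=cv2.inRange(cv2.cvtColor(a[:,:,::-1],cv2.COLOR_BGR2HSV),(90,0,60),(140,255,170))
# predicted strip corners
c=np.array([.3797,-.3493]);t=np.deg2rad(10.5);ex=np.array([np.cos(t),np.sin(t)]);ey=np.array([-ex[1],ex[0]])
pc=proj(C,np.array([[*(c+sx*.01*ex+sy*.05*ey),.008] for sx,sy in((-1,1),(1,1),(1,-1),(-1,-1))]));print(pc.round(1))
b=a[:,:,::-1].copy();cv2.polylines(b,[pc.round().astype(int)],1,(0,255,0),1)
cv2.imwrite('pics/w2b.png',b)
```

```text
[ 0.38031799 -0.34236067  0.10849604] [[-0.1857, 0.9826, -0.0001], [0.9826, 0.1857, 0.0002], [0.0002, -0.0001, -1.0]]
[[234.2 142.1]
 [262.7 142.2]
 [261.4 271.5]
 [235.7 271.5]]
```

View pics/w2b.png

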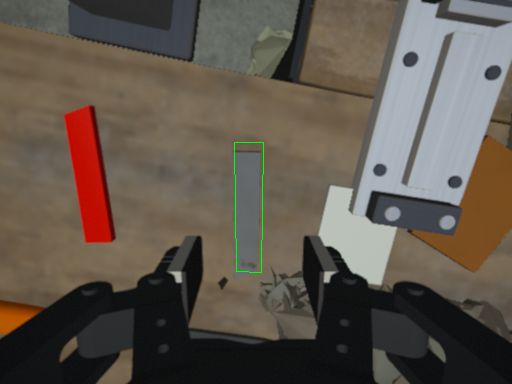

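The green outline matches the strip in width and angle. The strip's top end, near row 151, doesn't match the predicted row 142, so I'll measure the ends.

Run:
```python
import cv2,numpy as np
a=cv2.imread('pics/w2.png')
for r in list(range(134,158,2))+list(range(256,292,2)):print(r,a[r,240:258].mean(0).round().astype(int),end=' ')
b=cv2.resize(a[130:290,200:300],None,fx=3.6,fy=3.6,interpolation=cv2.INTER_CUBIC);cv2.imwrite('pics/c2.png',b)
```

```text
134 [ 83 102 115] 136 [ 80  98 111] 138 [ 76  94 107] 140 [ 75  92 105] 142 [ 75  92 105] 144 [ 75  92 106] 146 [ 75  93 107] 148 [ 76  94 108] 150 [68 83 95] 152 [84 85 84] 154 [107 105 102] 156 [106 104 101] 256 [106 106 103] 258 [106 106 102] 260 [103 104 101] 262 [ 98 100  99] 264 [88 91 93] 266 [91 93 95] 268 [103 103 102] 270 [107 107 104] 272 [107 108 105] 274 [102 108 111] 276 [ 94 108 117] 278 [ 88 107 121] 280 [ 88 107 120] 282 [ 88 107 120] 284 [ 88 106 120] 286 [ 88 106 120] 288 [ 87 105 118] 290 [ 85 102 116]
```

View pics/c2.png

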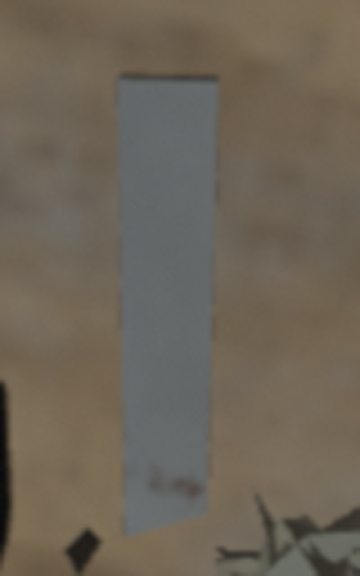

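Run:
```python
from h import *
s=get_state();print(s['position'],s['joint_velocities'].round(3))
C=cam('wrist');f=lambda u,v:(200+(u+.5)/3.6-.5,130+(v+.5)/3.6-.5)
P=[onz(C,*f(*p),.008)[:2]*1e3 for p in((120,79),(217,79),(124,534),(209,514))]
t=(P[0]+P[1])/2;print(np.round(P,1),t,P[2]-P[0],np.linalg.norm(P[2]-P[0]),np.linalg.norm(P[1]-P[0]))
d=(P[2]-P[0]);d/=np.linalg.norm(d);print('centre',t+50*d,'from ends',(P[0]+P[2])/2,'yaw',np.degrees(np.arctan2(d[0],-d[1])))
# stop/fixture recheck: bolts
for p in((392,214),(442,218)):print(onz(C,*p,.038))
```

```text
[ 0.3807853  -0.34294854  0.10914575] [-0.001 -0.011  0.013 -0.004 -0.002 -0.008]
[[ 361.6 -309.4]
 [ 380.3 -305.9]
 [ 379.3 -407.1]
 [ 396.7 -399. ]] [ 370.95010663 -307.66103248] [ 17.72665997 -97.72535646] 99.32008744292844 19.058456200445374
centre [ 379.87411205 -356.85820849] from ends [ 370.44859509 -358.28607598] yaw 10.281242922154673
[ 0.47021463 -0.32610888  0.038     ]
[ 0.50223462 -0.3227939   0.038     ]
```

Call:
drive_tool(commands=[0,0,0,0,0,0,0,0,0,0,0,0,0,0,0,0,0,0])

```text
t: 4.85
position: [0.3805, -0.3433, 0.1088]
ee_rot: [0.001, 0.638, 0.77, -0.0]
ft_force: [-0.3, 0.2, -0.1]
finger_gap: 0.0468
grip_force: 0.0
```

```bash
cat > meas.py <<'E'
from h import *
def strip(f):
    s=get_state();a,C=snap('wrist',f);print('pos',s['position'].round(4),s['joint_velocities'].round(3))
    h=cv2.cvtColor(a,cv2.COLOR_RGB2HSV); m=((h[:,:,1]<40)&(h[:,:,2]>85)&(h[:,:,2]<140)).astype(np.uint8)
    m=cv2.morphologyEx(m,cv2.MORPH_CLOSE,np.ones((5,5)))
    n,l,st,ce=cv2.connectedComponentsWithStats(m)
    k=l[200,248]; print('comp',st[k])
    ct=max(cv2.findContours((l==k).astype(np.uint8),0,1)[0],key=cv2.contourArea)[:,0]
    w=np.array([onz(C,x,y,.008)[:2]*1e3 for x,y in ct],np.float32)
    print(cv2.minAreaRect(w))
if __name__=='__main__': strip('w3.png')
E
python3 meas.py
```

```text
pos [ 0.3805 -0.3433  0.1088] [-0.002  0.006 -0.003 -0.003  0.001 -0.002]
comp [ 231  151   30  126 3257]
((378.981201171875, -355.7414855957031), (21.092790603637695, 97.8831558227539), 11.044920921325684)
```

Run:
```python
from h import *
# first pose
s={'position':[ 0.42533281,-0.2321976,0.30488302],'ee_rot':[9.42059485e-04,7.09146431e-01,7.05060494e-01,-3.89663801e-04]}
C=cam('wrist',s); f=lambda u,v:(195+(u+.5)/2.6-.5, 60+(v+.5)/2.6-.5)
A=[onz(C,*f(*p),z) for p,z in(((237,453),.038),((309,451),.038),((216,262),.02),((322,259),.02),((218,397),.02),((319,394),.02))]
C=cam('wrist')
B=[onz(C,*p,z) for p,z in(((392,214),.038),((442,218),.038),((411,60),.02),((493,72),.02),((380,170),.02),((455,182),.02))]
print(np.round(A,4),'\n',np.round(np.array(B)-A,4))
```

```text
[[ 0.4697 -0.3248  0.038 ]
 [ 0.5058 -0.3239  0.038 ]
 [ 0.4593 -0.2311  0.02  ]
 [ 0.5115 -0.23    0.02  ]
 [ 0.4613 -0.3011  0.02  ]
 [ 0.5132 -0.2998  0.02  ]] 
 [[-0.0002 -0.0015  0.    ]
 [-0.0044  0.001   0.    ]
 [ 0.0007 -0.0014 -0.    ]
 [-0.0001 -0.0004 -0.    ]
 [ 0.0002 -0.0009 -0.    ]
 [ 0.0001 -0.0009 -0.    ]]
```

```bash
sed -i "s/^C=cam('wrist');/s={'position':[ 0.42533281,-0.2321976,0.30488302],'ee_rot':[9.42059485e-04,7.09146431e-01,7.05060494e-01,-3.89663801e-04]}\nC=cam('wrist',s);/" fit.py; python3 fit.py
```

```text
[ 0.48631878 -0.26045134  0.02544393] [-0.6  0.2 -0.2  0.7 -1.  -0.1  1.1 -1.3 -0.5  0.6 -1.3  0.   0.   0.6
  0.5  0.3  0.4  0.2  0.1 -0.9  0.2  0.7 -0.2 -0.1]
stop top edge [ -0.7 -52.1]
stop bottom [ -0.6 -72.6]
tab [-33.9 102.2]
bar face [-0.9 61. ]
bar lip [-0.8 54.5]
strip ((379.08929443359375, -354.4370422363281), (18.27208137512207, 96.78194427490234), 10.155421257019043) [ 377.7903  -349.35654]
[ 0.36251029 -0.30704953]
[ 0.38114896 -0.30495997]
[ 0.39393971 -0.39098131]
[ 0.37975146 -0.40008593]
```

Call:
drive_tool(commands=[-0.0064,-0.0016,0.02,0,0,0,-0.0064,-0.0016,0.025,0,0,0,0,0,0.02,0,0,0,0,0,0,0,0,0,0,0,0,0,0,0,0,0,0,0,0,0])

```text
t: 5.5
position: [0.3799, -0.3568, 0.044]
ee_rot: [0.001, 0.638, 0.77, -0.0]
ft_force: [-0.5, -0.2, -0.5]
finger_gap: 0.0467
grip_force: 0.0
```

Call:
drive_tool(commands=[0,0,0.014,0,0,0,0,0,0.01,0,0,0,0,0,0.004,0,0,0,0,0,0,0,0,0,0,0,0,0,0,0])

```text
t: 6.0
position: [0.3794, -0.3564, 0.0153]
ee_rot: [0.0, 0.638, 0.77, -0.0]
ft_force: [0.3, -0.1, 0.3]
finger_gap: 0.047
grip_force: 0.0
```

Call:
drive_tool(commands=[0,0,0,0,0,0,0,0,0,0,0,0,0,0,0,0,0,0,0,0,0,0,0,0,0,0,0,0,0,0,0,0,0,0,0,0], fingers=0, force=40)

```text
t: 6.6
position: [0.3795, -0.3566, 0.0155]
ee_rot: [0.0, 0.638, 0.77, -0.0]
ft_force: [-1.7, 0.2, 5.7]
finger_gap: 0.0185
grip_force: 39.7
```

Call:
drive_tool(commands=[0,0,-0.02,0,0,0,0,0,-0.03,0,0,0,0,0,-0.03,0,0,0,0.0145,0.0245,0,0,0,0,0.0149,0.0245,0,0,0,0,0.0149,0.0245,0,0,0,0,0.0149,0.0245,0,0,0,0,0.0149,0.0247,0,0,0,0,0,0,0,0,0,4.6,0,0,0,0,0,4.6,0,0,0,0,0,0,0,0,0,0,0,0,0,0,0,0,0,0,0,0,0,0,0,0])

```text
t: 8.0
position: [0.4859, -0.2608, 0.095]
ee_rot: [-0.0, 0.697, 0.717, 0.0]
ft_force: [-0.3, 0.3, -0.7]
finger_gap: 0.0185
grip_force: 39.3
```

Run:
```python
from h import *
s=get_state();a,C=snap('wrist','w4.png');print(s['t'],s['position'],s['joint_velocities'].round(3),s['ee_rot'].tolist(),s['finger_gap'])
b=cv2.resize(a,(800,600),interpolation=cv2.INTER_CUBIC)
cv2.imwrite('pics/w4b.png',b[:,:,::-1])
```

```text
8.0 [ 0.48585013 -0.26075216  0.09495234] [ 0.002  0.001  0.002  0.001 -0.001  0.002] [-3.3458895755407786e-05, 0.6974709178129412, 0.7166130877345848, 1.3159785038881971e-05] 0.018509494424860204
```

View pics/w4b.png

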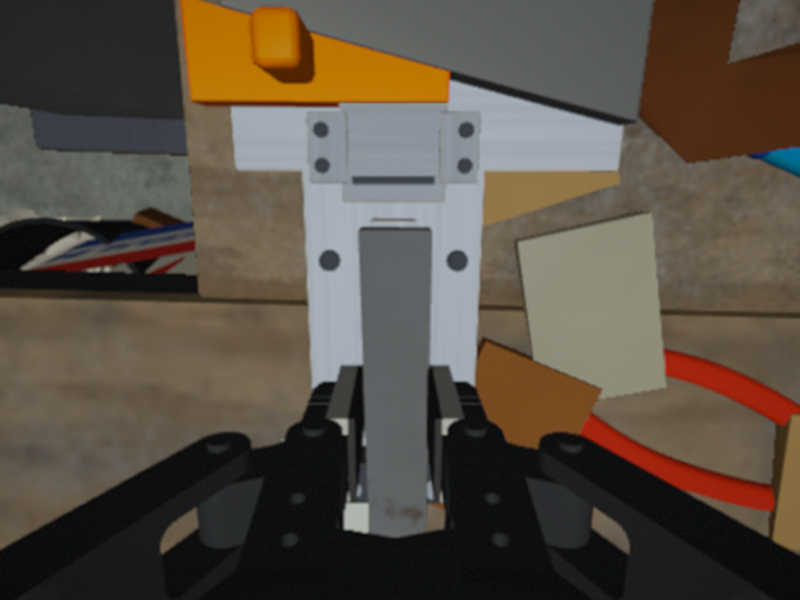

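The picture shows the strip held straight, with its far end edge at (395,229). The bar front lip is at y≈200, the guides' corners are at (308,112), (480,112), (309,183) and (481,183), and the plate edges at the sides. I'll measure the offsets.

Run:
```python
from h import *
from scipy.optimize import least_squares
C=cam('wrist');f=lambda u,v:((u+.5)*.64-.5,(v+.5)*.64-.5)
a=onz(C,*f(360,229),.0875);b=onz(C,*f(431,229),.0875);print('strip end',a,b,'mid',(a+b)/2)
P=[((308,112),37,-30,85),((480,112),37,30,85),((309,183),37,-30,61),((481,183),37,30,61),((308,300),18,-36,None),((480,300),18,36,None),((394,219),28,None,47)]
W=[(onz(C,*f(*p),z/1e3)[:2],x,y) for p,z,x,y in P]
def loc(q,w):
    c,s=np.cos(q[2]),np.sin(q[2]); d=w-q[:2]; return np.array([c*d[0]+s*d[1],-s*d[0]+c*d[1]])*1e3
res=lambda q:[l-v for w,x,y in W for l,v in zip(loc(q,w),(x,y)) if v is not None]
o=least_squares(res,[.486,-.26,.025],loss='soft_l1');print(o.x,np.round(res(o.x),1))
print('bar lip',loc(o.x,onz(C,*f(394,201),.034)[:2]),'tab top c',loc(o.x,onz(C,*f(278,40),.064)[:2]),'wedge left',loc(o.x,onz(C,*f(192,80),.034)[:2]),'wedge right tip',loc(o.x,onz(C,*f(449,85),.034)[:2]))
```

```text
strip end [ 0.47622996 -0.21014688  0.0875    ] [ 0.49516659 -0.20965636  0.0875    ] mid [ 0.48569828 -0.20990162  0.0875    ]
[ 0.48663015 -0.26028123  0.02515714] [ 0.3 -0.4 -0.5 -0.3 -0.4  0.   1.   0.1 -0.1 -0.1  0.6]
bar lip [-0.08940473 54.63864377] tab top c [-32.9430503  100.76237149] wedge left [-69.28772373  94.87253374] wedge right tip [18.84979994 93.68786547]
```

Call:
drive_tool(commands=[0,0,0.02,0,0,0,0,0,0.02,0,0,0,0,0,0.007,0,0,0,0,0,0,0,0,0,0,0,0.001,0,0,0,0,0,0.001,0,0,0,0,0,0.001,0,0,0,0,0,0,0,0,0])

```text
t: 8.85
position: [0.4863, -0.2607, 0.0453]
ee_rot: [0.0, 0.698, 0.717, 0.0]
ft_force: [0.8, 0.4, -0.1]
finger_gap: 0.0184
grip_force: 39.3
```

Call:
drive_tool(commands=[0,0,0.001,0,0,0,0,0,0.0005,0,0,0,0,0,0.0005,0,0,0,0,0,0,0,0,0])

```text
t: 9.25
position: [0.4861, -0.2606, 0.0435]
ee_rot: [0.0, 0.698, 0.717, -0.0]
ft_force: [-1.3, 0.4, 4.8]
finger_gap: 0.0181
grip_force: 40.0
```

Call:
drive_tool(commands=[0,0,0,0,0,0,0,0,0,0,0,0,0,0,0,0,0,0,0,0,0,0,0,0,0,0,0,0,0,0], fingers=0.6)

```text
t: 9.75
position: [0.486, -0.2606, 0.0429]
ee_rot: [-0.0, 0.698, 0.717, -0.0]
ft_force: [-0.1, 0.0, 0.2]
finger_gap: 0.0509
grip_force: 0.0
```

Call:
drive_tool(commands=[0,0,-0.01,0,0,0,0,0,-0.03,0,0,0,0,0,-0.04,0,0,0,0,0,-0.03,0,0,0,0,0,-0.03,0,0,0,0,0,0,0,0,0,0,0,0,0,0,0,0,0,0,0,0,0], fingers=0)

```text
t: 10.55
position: [0.4854, -0.2601, 0.1822]
ee_rot: [-0.001, 0.698, 0.717, -0.0]
ft_force: [-0.2, -0.2, -0.2]
finger_gap: 0.0003
grip_force: 0.0
```

Run:
```python
from h import *
s=get_state();a,C=snap('wrist','w5.png');print(s['t'],s['position'],s['joint_velocities'].round(3),s['ee_rot'].tolist(),s['finger_gap'],s['ft_force'])
cv2.imwrite('pics/w5b.png',cv2.resize(a,(800,600),interpolation=cv2.INTER_CUBIC)[:,:,::-1])
```

```text
10.55 [ 0.48538728 -0.26012537  0.18224822] [-0.001  0.016 -0.008 -0.002  0.     0.001] [-0.0007312452103378417, 0.6975402790572114, 0.7165451900950843, -0.00012216722017202505] 0.0002703980858138765 [-0.21272371 -0.20275301 -0.19229776]
```

View pics/w5b.png

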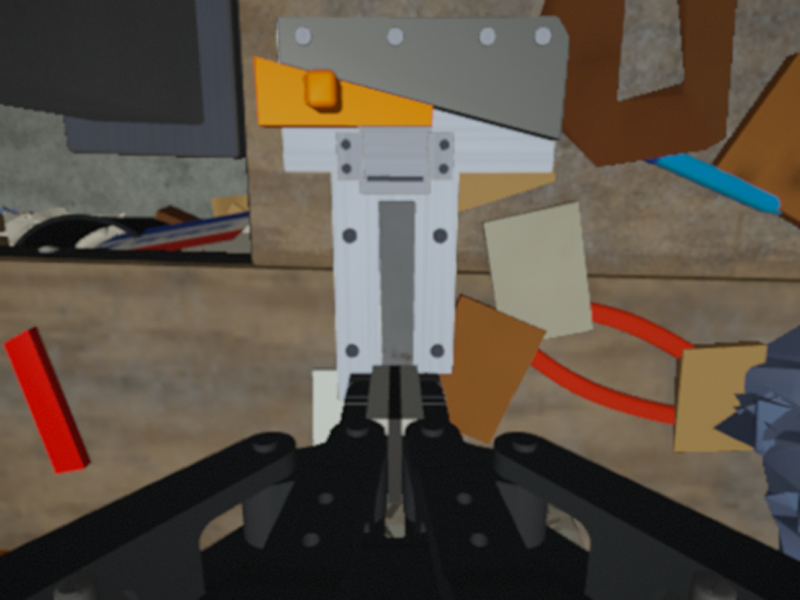

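The picture shows the strip lying centred and straight on the seat, between bar and stop, with the tab at (322,90). The grippers are clear. Next I'll turn the closed fingers by 90° so their stiff side pushes the tab, and go to its -x side.

Call:
drive_tool(commands=[0.034,-0.0219,0,0,0,0,0.034,-0.0219,0,0,0,0,0.034,-0.0219,0,0,0,0,0,0,0,0,0,8.2,0,0,0,0,0,8.2,0,0,0,0,0,8.2,0,0,0.01,0,0,8.2,0,0,0.01,0,0,8.2,0,0,0.01,0,0,8.2,0,0,0.01,0,0,8.2,0,0,0.01,0,0,8.2,0,0,0.01,0,0,8.2,0,0,0.01,0,0,8.2,0,0,0.01,0,0,8.1,0,0,0,0,0,0,0,0,0,0,0,0,0,0,0,0,0,0,0,0,0,0,0,0])

```text
t: 12.4
position: [0.4179, -0.1605, 0.1033]
ee_rot: [0.0, 1.0, 0.013, 0.0]
ft_force: [-0.3, 0.6, 0.7]
finger_gap: -0.0001
grip_force: 0.0
```

```bash
cat > loc.py <<'E'
from h import *
q=np.array([.4866,-.2603,.0252])
def L(p):
    c,s=np.cos(q[2]),np.sin(q[2]); d=np.array(p)[:2]-q[:2]; return np.array([c*d[0]+s*d[1],-s*d[0]+c*d[1]])*1e3
if __name__=='__main__':
    s=get_state();w,x,y,z=s['ee_rot'];R=Ro.from_quat([x,y,z,w]).as_matrix()
    print(s['t'],s['position'].round(4),'local',L(s['position']).round(1),'toolx yaw-fixture',np.degrees(np.arctan2(R[1,0],R[0,0])-q[2]).round(2),s['joint_pos'].round(2))
E
python3 - <<'E'
from loc import *
import runpy;runpy.run_path('loc.py',run_name='__main__')
a,C=snap('wrist','w6.png')
print([(d['box'],d['confidence']) for d in spot_in('wrist','tab')])
cv2.imwrite('pics/w6b.png',cv2.resize(a,(800,600),interpolation=cv2.INTER_CUBIC)[:,:,::-1])
E
```

```text
12.4 [ 0.4179 -0.1605  0.1033] local [-66.2 101.5] toolx yaw-fixture 0.07 [-0.53  0.3  -0.65  0.62  0.    2.58]
[([251.1, 152.8, 53.5, 153.3], 0.69)]
```

View pics/w6b.png

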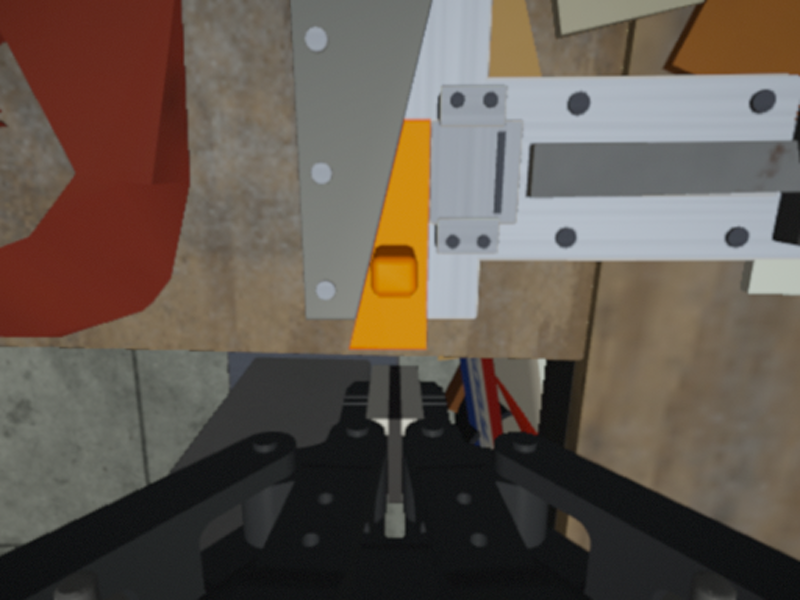

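The tab at (394,272) lies straight ahead of the fingers. I'm lowering them beside it.

Call:
drive_tool(commands=[0,0,0.02,0,0,0,0,0,0.02,0,0,0,0,0,0.007,0,0,0,0,0,0,0,0,0,0,0,0,0,0,0])

```text
t: 13.0
position: [0.4179, -0.1605, 0.0565]
ee_rot: [0.0, 1.0, 0.013, 0.0]
ft_force: [0.4, 0.2, 0.5]
finger_gap: 0.0001
grip_force: 0.0
```

Call:
drive_tool(commands=[0.004,0,0,0,0,0,0.004,0,0,0,0,0,0.002,0,0,0,0,0,0.002,0.0005,0,0,0,0,0.002,0.0005,0,0,0,0,0.002,0.0005,0,0,0,0,0,0,0,0,0,0])

```text
t: 13.7
position: [0.4331, -0.1614, 0.0558]
ee_rot: [-0.0, 1.0, 0.013, -0.001]
ft_force: [-2.2, -0.1, 2.3]
finger_gap: 0.0001
grip_force: 1.3
```

Call:
drive_tool(commands=[0.003,0.0008,0,0,0,0,0.003,0.0007,0,0,0,0,0.003,0.0008,0,0,0,0,0.003,0.0007,0,0,0,0,0.003,0.0008,0,0,0,0,0.003,0.0007,0,0,0,0,0.003,0.0008,0,0,0,0,0.003,0.0007,0,0,0,0,0,0,0,0,0,0])

```text
t: 14.6
position: [0.4584, -0.167, 0.0559]
ee_rot: [0.0, 1.0, 0.013, 0.0]
ft_force: [-2.3, -1.1, -1.2]
finger_gap: 0.0001
grip_force: 1.1
```

Call:
drive_tool(commands=[0.002,0.0005,0,0,0,0,0.002,0.0005,0,0,0,0,0.001,0.0002,0,0,0,0,0.001,0.0003,0,0,0,0,0,0,0,0,0,0])

```text
t: 15.1
position: [0.464, -0.1682, 0.0559]
ee_rot: [-0.0, 1.0, 0.013, 0.0]
ft_force: [-3.4, -1.0, -2.9]
finger_gap: 0.0002
grip_force: 1.3
```

Call:
drive_tool(commands=[0.001,0.0003,0,0,0,0,0.001,0.0002,0,0,0,0,0.001,0.0003,0,0,0,0,0,0,0,0,0,0])

```text
t: 15.5
position: [0.4664, -0.1687, 0.0559]
ee_rot: [-0.0, 1.0, 0.013, -0.0]
ft_force: [-4.8, 0.7, 0.7]
finger_gap: -0.0002
grip_force: 2.4
```

Call:
drive_tool(commands=[0.001,0.0003,0,0,0,0,0.001,0.0002,0,0,0,0,0,0,0,0,0,0])

```text
t: 15.8
position: [0.467, -0.1688, 0.0559]
ee_rot: [-0.0, 1.0, 0.013, -0.002]
ft_force: [-8.8, 0.8, 4.8]
finger_gap: -0.0001
grip_force: 4.5
```

Call:
drive_tool(commands=[0.001,0.0002,0,0,0,0,0,0,0,0,0,0,0,0,0,0,0,0])

```text
t: 16.1
position: [0.4671, -0.1688, 0.0558]
ee_rot: [-0.0, 1.0, 0.012, -0.003]
ft_force: [-11.1, 1.5, 7.1]
finger_gap: 0.0003
grip_force: 5.5
```

Call:
drive_tool(commands=[0.001,0.0003,0,0,0,0,0,0,0,0,0,0,0,0,0,0,0,0])

```text
t: 16.4
position: [0.4673, -0.1689, 0.0558]
ee_rot: [-0.001, 1.0, 0.012, -0.003]
ft_force: [-13.7, 2.0, 9.6]
finger_gap: -0.0
grip_force: 6.5
```

Call:
drive_tool(commands=[0.001,0.0002,0,0,0,0,0,0,0,0,0,0,0,0,0,0,0,0])

```text
t: 16.7
position: [0.4676, -0.1689, 0.0558]
ee_rot: [-0.001, 1.0, 0.012, -0.004]
ft_force: [-14.7, 0.6, 10.8]
finger_gap: 0.0001
grip_force: 7.6
```

Call:
drive_tool(commands=[0.0005,0.0002,0,0,0,0,0,0,0,0,0,0,0,0,0,0,0,0])

```text
t: 17.0
position: [0.4676, -0.1689, 0.0558]
ee_rot: [-0.001, 1.0, 0.012, -0.004]
ft_force: [-16.4, 3.0, 12.7]
finger_gap: -0.0002
grip_force: 8.2
```

Call:
drive_tool(commands=[0,0,-0.0006,0,0,0,0.0004,0.0001,-0.0006,0,0,0,0,0,0,0,0,0,0,0,0,0,0,0])

```text
t: 17.4
position: [0.4676, -0.1689, 0.0559]
ee_rot: [-0.001, 1.0, 0.012, -0.005]
ft_force: [-14.1, 0.7, 3.7]
finger_gap: 0.0001
grip_force: 7.0
```

Call:
drive_tool(commands=[0.0003,0.0001,0,0,0,0,0,0,0,0,0,0,0,0,0,0,0,0])

```text
t: 17.7
position: [0.4676, -0.1689, 0.0559]
ee_rot: [-0.001, 1.0, 0.012, -0.005]
ft_force: [-14.7, 1.5, 4.5]
finger_gap: -0.0003
grip_force: 7.4
```

Vertical load is down to 4.5 N. I'll build the push up to about 18 N.

Call:
drive_tool(commands=[0.001,0.0002,0,0,0,0,0,0,0,0,0,0,0,0,0,0,0,0])

```text
t: 18.0
position: [0.4679, -0.1689, 0.0559]
ee_rot: [-0.001, 1.0, 0.012, -0.006]
ft_force: [-16.9, 0.6, 7.5]
finger_gap: 0.0001
grip_force: 8.5
```

Call:
drive_tool(commands=[0.0004,0.0001,0,0,0,0,0,0,0,0,0,0,0,0,0,0,0,0])

```text
t: 18.3
position: [0.4679, -0.1689, 0.0559]
ee_rot: [-0.001, 1.0, 0.012, -0.006]
ft_force: [-18.0, 2.3, 7.7]
finger_gap: 0.0001
grip_force: 9.0
```

That gives 18 N along the ramp, with the wedge jammed. I'll back off straight, lift and look.

Call:
drive_tool(commands=[-0.004,-0.001,0,0,0,0,-0.006,-0.0015,0,0,0,0,-0.015,0,0,0,0,0,0,0,-0.03,0,0,0,0,0,-0.04,0,0,0,0,0,-0.04,0,0,0,0,0,-0.02,0,0,0,0,0,0,0,0,0,0,0,0,0,0,0,0,0,0,0,0,0,0,0,0,0,0,0])

```text
t: 19.4
position: [0.4489, -0.1684, 0.186]
ee_rot: [-0.001, 1.0, 0.013, -0.001]
ft_force: [-0.2, 0.5, -0.4]
finger_gap: 0.0001
grip_force: 0.0
```

Run:
```python
from h import *
s=get_state();a,C=snap('wrist','w7.png');print(s['t'],s['position'],s['ft_force'])
cv2.imwrite('pics/w7b.png',cv2.resize(a,(800,600),interpolation=cv2.INTER_CUBIC)[:,:,::-1])
```

```text
19.4 [ 0.44892104 -0.16839967  0.18598842] [-0.24015831  0.494362   -0.36703823]
```

View pics/w7b.png

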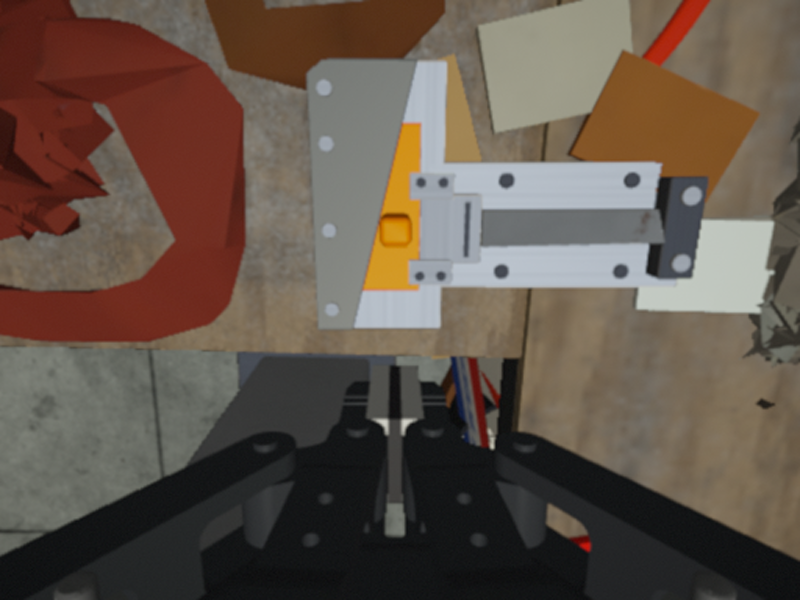

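The bar face at x≈481 px is tight against the strip's end. The strip's other end, at x≈662 px, meets the end stop, the wedge is well in, and the strip is straight and flat. The robot is clear, so I'm handing in.

```bash
python3 -c "
from plant import *
print(sign_off())"
```

```text
the job is handed in; nothing more can be done
None
```

The steel strip is clamped flat on the seat between the bar and the end stop; the wedge jammed and got a final push of about 18 N (total force peaked near 21 N). The arm is clear, nothing went near the file or marker, and I handed the job in at about 19 s.

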